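# Tighten the can-piercer's chuck and lock it for the drive

## Task

The piercing spike stands loose in the leaning chuck on the blue stand. Turn the grey chuck sleeve clockwise (seen from the spike's point) until the three brass jaws grip the spike firmly, leaving the spike fully down in its bore; then swing the orange lock bar over until it rests fully in its yellow catch, so nothing shakes loose on the drive. Leave the tin, jar and bottle beside the stand where they are.

Things in the scene. Friction and masses are not known exactly. Their poses are not given: they have to be found in the camera images.
- chuck_head: Leaning head on a blue stand (base plate 200 x 260 x 12 mm). Origin on the chuck axis at the underside of the head plate, 55 mm above the counter; z is the chuck axis, up along the spike, leaning 25 degrees from vertical towards the stand's low front (-x side). Head plate 115 (x -65 to 50) x 250 (y) x 30 mm; above it along z: sleeve 45 to 85 mm, jaws 86 to 100, spike point 117.
- catch (a point): Middle of the yellow catch, a fork 12 mm wide in y, open upward (+z of chuck_head): at (-40, -60, 52) mm in chuck_head, rising to z = 65 mm. The lock bar lies between its prongs when closed.
- bore_floor (a point): Floor of the chuck's bore (19 mm wide, 50 mm deep), on the chuck axis 35 mm above the origin of chuck_head, with the same axes; the spike's foot rests here.
- sleeve_grip (a point): Point on the chuck axis at the height to grip the sleeve (z = 72 mm in chuck_head). The sleeve is a grey ribbed ring, 60 mm outside diameter, 40 mm tall (27 mm below this point, 13 mm above). Axes turn with the sleeve; z is the chuck axis. Above this point the jaws and the spike stand up to 45 mm within 28 mm of the axis.
- sleeve_mark (a point): Red stripe on the sleeve: point on its outer top edge, 30 mm from the axis. It is at the low front (-x of chuck_head) at joint value 0.
- sleeve (a joint): Angle of the chuck sleeve, rad, 0 to 1.9; grows as it is turned clockwise seen from the spike's point, i.e. negative about the z axis of chuck_head. It moves the three jaws inward together, 5 mm per rad; they touch the spike at about 1.3 rad; turned on to 1.5 or more against rising resistance it springs back to 1.4 when let go, and the grip is firm. Stiff (0.25 N m), stays put.
- jaw0: Brass chuck jaw, 12.5 mm (radial) x 9 x 13 mm tall; origin at its inner face's lower edge. Moved by the sleeve only. This one is at the low front (-x) side.
- jaw1: Second brass jaw, a third of a turn on.
- jaw2: Third brass jaw, two thirds of a turn on.
- spike: Steel piercing spike, 16 mm diameter, 82 mm long with a conical point, standing loose in the chuck; origin at the centre of its foot, z along it to the point. 0.11 kg.
- spike_foot (a point): Centre of the spike's foot.
- lock_bar (a joint): Angle of the orange lock bar, rad: 0 = lying in its catch, across the front of the sleeve; grows as it swings up (1.57 = parallel to the chuck axis) and outward to +y of chuck_head; at most 2.2. Stiff hinge (0.22 N m): it stays where it is left.
- lock_bar_hinge (a point): Hinge axis of the lock bar, at (-40, 95, 52) mm in chuck_head; the hinge axis runs along x of chuck_head. The bar is 12 mm (x) x 14 mm, 200 mm long from here along its own -y, in the y-z plane of chuck_head.
- lock_bar_end (a point): Middle of the black rubber grip (28 mm long, 15 mm in x, 17 mm thick) on the free end of the lock bar, 185 mm from the hinge; with the bar closed it is at (-40, -90, 52) mm in chuck_head, 25 mm beyond the middle of the catch (12 mm wide).
- paint_tin: Bystander: yellow and silver paint tin, 108 mm diameter, 122 mm tall; origin under its centre.
- jar: Bystander: white jar with blue lid, 72 mm diameter, 100 mm tall; origin under its centre.
- solvent_bottle: Bystander: green bottle with red cap, 68 mm diameter, 170 mm tall; origin under its centre.

How it is judged:
On the way, in this order (a step that is already met when the one before it is completed fails the run):
1. the three jaws all grip the spike, which is fully down in its bore, with the lock bar still open (contact force between each of jaw0, jaw1, jaw2 and spike above 5 N and distance between spike_foot and bore_floor below 0.008 m and angle between the z axis of spike and the z axis of chuck_head, either way round below 0.08 rad and value of joint lock_bar above 0.8 rad), for 0.3 s.
2. the lock bar rests in its catch (value of joint lock_bar below 0.06 rad), for 0.2 s.
At the end, for the whole second after the job is handed in: Each of the three jaws presses on the spike with more than 5 N, the spike's foot is within 8 mm of the bore's floor and the spike within 0.08 rad of the chuck axis and at rest, and the lock bar is within 0.06 rad of lying in its catch (contact force between each of jaw0, jaw1, jaw2 and spike above 5 N and distance between spike_foot and bore_floor below 0.008 m and angle between the z axis of spike and the z axis of chuck_head, either way round below 0.08 rad and value of joint lock_bar below 0.06 rad and linear speed of spike below 0.02 m/s); the robot touches nothing.
It fails at once if a bystander (tin, jar or bottle) is shifted more than 30 mm or tipped more than 0.3 rad (distance of any of paint_tin, jar, solvent_bottle from where it was at the start of the episode above 0.03 m or angle between any of paint_tin, jar, solvent_bottle's own z axis and vertical above 0.3 rad).
It also fails if it takes over 64 s, if anything falls off the work surface, if the arm or the gripper's body presses on something with over 40 N, if the wrist force passes 120 N, or if a joint passes its speed limit or range.

## Robot

A 6-joint arm with a two-finger parallel gripper is mounted at the origin on the work surface. World frame = base frame: x ahead of the robot, y to its left, z up, the work surface at z = 0. Lengths are in m, angles in rad, forces in N, time in s.
With the tool pointing down it reaches from about 0.3 to 0.875 m from the base axis. Payload 6.4 kg.
Tool frame: the origin (TCP) lies midway between the tips of the shut fingers; the grasp point (between the pads) lies 19 mm behind it; z points along the fingers, y is the line along which they close (so a half turn about z gives the same grasp; the last joint's range is limited). The gripper opens to 85 mm and grips with 20 to 120 N. Pads are 22 mm wide; open, the fingers measure 114 mm over their backs; the gripper's body (76 mm by 85 mm) begins 54 mm behind the grasp point. The pads swing forward as they close: fully open they stand 13 mm farther back than shut.
Start: joints at [1.088, 0.181, 1.607, -0, 1.354, -0.206], TCP at [0.157, 0.553, 0.231] pointing down, gripper open.
Joint ranges: [-2.99, 2.99], [-0.89, 2.07], [0.3, 2.58], [-1.14, 4.28], [0, 2.63], [-3.12, 3.12]. Speed limits (rad/s): [2.57, 2.57, 3.01, 3.14, 3.14, 3.14].

## Interface

Orientations are given as a unit quaternion [w, x, y, z].
In Python, from bench import * gives the robot as it stands.
- The arm moves only by the tool play_rows, never from a script. Its argument "plan" is a list of rows, each a list of 3 entries, a list of its own where there are three numbers: the finger opening in mm, from 0 to 85.4, then the shift along the tool's x, y, z normalised to -1 to 1, where 1 is 40 cm, then the turn about the tool's z normalised to -1 to 1, where 1 is pi rad. A call has 1 to 10 rows; each row is the pose to reach, as a shift and turn from the pose commanded when the call began, along the tool's axes at that moment, turning the shorter way round; what a row does not reach only later rows make up. A row lasts 1/10 s, in which the tool goes at most 50 mm and 8.59 degrees, less where a joint would pass 70% of its speed; a pose out of reach is approached as far as the arm can. A call with a number of a shift or a turn outside -1 to 1 is refused whole. A call with a gripper value outside its range is refused whole. The fingers move at their own pace and stop on an object; the grip force is fixed at half the most. Time passes only in rows, so rows that repeat a pose let the fingers close. It gives the time, the measured TCP pose, the force, the opening and the grip force at its end, in the units of the state.
- get_obs(): the state, without advancing time (a new reading comes with each control period).
- camera(name): name is "scene" or "top"; returns a dict with "image" (384x512x3 uint8, red, green, blue), "range_z" (384x512 float32, m along the optical axis (not along the pixel's ray), 0 where there is no reading), "intrinsics" (3x3 intrinsics, pixels), "k1" (the pictures are not rectified: a ray, as slopes to the right and down, at radius r is drawn at 1 + k1 r^2 times it, then the intrinsics apply), "rvec" (rotation vector, rad) and "tvec" (3), from world to camera coordinates, as OpenCV has them. Camera axes: x right, y down, z forward; pixel columns grow to the right and rows downward; lengths in m; the calibration is good to about 2 mm. A picture is of the moment at which its call begins.
- hand_in(): hands the job in; it is judged then, once.
Trained networks look in a picture, given as the dict that the camera call returned (one of the last four; its "shot" number tells which), for a name from the list of things; names that differ only in an ending like _2 or _b are one class to them, and where a whole thing is asked for, a point or a joint stands for the part that bears it (a point fixed in the world has none). Each returns a list of dicts, best first, with "conf" (0 to 1); they miss things now and then, are a little off and sometimes report something else, mostly with a low value. They report only what shows in the picture. A call takes as long as a camera call.
- search_frame(picture, label): "rect" ([centre column, centre row, width, height] in pixels, round what is visible of it).
- masks_of(picture, label): "mask" (384x512 bool, what is visible of it) and "rect" ([centre column, centre row, width, height] in pixels, round what is visible of it).
The state is a dict: "time_s": time; "q": joint angles; "dq": joint speeds; "joint_efforts": joint torques, N m; "eef_pos": TCP position; "eef_rot": TCP orientation; "wrist_force": force on the tool from outside, world axes, zero at the start; "torque": the same for the moment, N m; "opening": opening from 0.0 (shut) to 1.0 (fully open); "grasp_force": force on a finger pad.
Only numpy, scipy, OpenCV 4.12 (cv2) and the standard library are available. Lean on these libraries where they do the work, as an engineer would, in place of code of your own. Each camera call takes 0.05 s, during which the arm holds its last target. There are 200 camera calls.

## Working session

There is one attempt and no reset: what is moved stays moved. The work goes in short steps, Python scripts to look and compute and a tool call to move; the robot and the scene stay as the last step left them, time stands still between calls to the robot, and variables do not carry over. Pictures are saved under pics/ and viewed, at most 10 in all, crops included, and the job is handed in when it is done.

Besides the shell and the picture viewer there is one more tool, called after ">>>" as a command line: name --argument value ..., lists and objects as JSON in quotes. play_rows: Moves the arm, as the interface text tells. Its arguments: {"type":"object","properties":{"plan":{"type":"array","items":{"type":"array"}}},"required":["plan"]}

```bash
ls; mkdir -p pics; cat > h.py <<'E'
from bench import *
import numpy as np, cv2
from scipy.spatial.transform import Rotation as R
def cam(n):
    c=camera(n); c['Rm']=cv2.Rodrigues(np.array(c['rvec'],float))[0]; c['t']=np.array(c['tvec'],float).ravel(); return c
def cloud(c):
    K=c['intrinsics']; H,W=c['range_z'].shape
    u,v=np.meshgrid(np.arange(W),np.arange(H))
    xd=(u-K[0,2])/K[0,0]; yd=(v-K[1,2])/K[1,1]; x,y=xd.copy(),yd.copy()
    for _ in range(20):
        f=1+c['k1']*(x*x+y*y); x,y=xd/f,yd/f
    z=c['range_z']; P=np.stack([x*z,y*z,z],-1)
    return (P-c['t'])@c['Rm']
def proj(c,p):
    q=np.atleast_2d(p)@c['Rm'].T+c['t']; x=q[:,0]/q[:,2]; y=q[:,1]/q[:,2]; f=1+c['k1']*(x*x+y*y); K=c['intrinsics']
    return np.stack([K[0,0]*x*f+K[0,2],K[1,1]*y*f+K[1,2]],-1)
def save(c,n): cv2.imwrite('pics/'+n,c['image'][:,:,::-1])
def tool():
    o=get_obs(); q=o['eef_rot']; return np.array(o['eef_pos']),R.from_quat([q[1],q[2],q[3],q[0]]).as_matrix(),o
E
python3 - <<'E'
from h import *
ims=[]
for n in ['scene','top']:
    c=cam(n); ims.append(c['image']); C=cloud(c); print(n,'cam pos',-c['Rm'].T@c['t'])
    for l in ['chuck_head','sleeve','sleeve_mark','spike','jaw0','lock_bar','lock_bar_end','catch','paint_tin','jar','solvent_bottle']:
        for d in masks_of(c,l)[:2]:
            m=d['mask']&(c['range_z']>0); P=C[m]
            if len(P): print(l,round(d['conf'],2),np.round(d['rect']),m.sum(),'med',np.median(P,0).round(3),'lo',np.percentile(P,3,axis=0).round(3),'hi',np.percentile(P,97,axis=0).round(3))
    save(c,n+'0.png')
o=get_obs(); print(o['eef_pos'],o['eef_rot'],o['wrist_force'],o['time_s'])
E
```

```text
pics
scene cam pos [ 1.12916728 -0.24171754  0.77236673]
chuck_head 0.61 [241. 165. 124. 158.] 5242 med [ 0.629 -0.029  0.096] lo [ 0.532 -0.149  0.064] hi [0.681 0.115 0.223]
sleeve 0.93 [236. 190.  32.  26.] 539 med [ 0.624 -0.038  0.128] lo [ 0.596 -0.06   0.109] hi [ 0.636 -0.007  0.144]
sleeve_mark 0.76 [239. 191.  32.  29.] 570 med [ 0.624 -0.038  0.127] lo [ 0.595 -0.06   0.106] hi [ 0.636 -0.004  0.144]
sleeve_mark 0.42 [241. 162. 126. 155.] 5234 med [ 0.629 -0.029  0.096] lo [ 0.533 -0.149  0.063] hi [0.682 0.115 0.223]
spike 0.57 [284. 130.  21.  90.] 678 med [0.55  0.102 0.184] lo [0.509 0.069 0.003] hi [0.584 0.132 0.26 ]
spike 0.46 [236. 175.   2.  17.] 99 med [ 0.593 -0.029  0.148] lo [ 0.575 -0.036  0.128] hi [ 0.601 -0.018  0.16 ]
jaw0 0.66 [379. 219.  56.  67.] 3343 med [0.78  0.195 0.12 ] lo [0.722 0.164 0.011] hi [0.815 0.258 0.124]
jaw0 0.64 [237. 175.   7.  18.] 77 med [ 0.595 -0.03   0.147] lo [ 0.586 -0.035  0.137] hi [ 0.601 -0.023  0.159]
lock_bar 0.83 [284. 132.  19.  90.] 591 med [0.551 0.102 0.189] lo [0.517 0.07  0.105] hi [0.583 0.129 0.26 ]
lock_bar_end
[... 1914 characters left out ...]
8.] 322 med [ 0.611 -0.028  0.128] lo [ 0.575 -0.059  0.067] hi [0.635 0.003 0.145]
paint_tin 0.76 [176. 138.  48.  47.] 1739 med [0.755 0.211 0.121] lo [0.712 0.166 0.005] hi [0.812 0.267 0.125]
jar 0.84 [361. 233.  29.  27.] 726 med [ 0.503 -0.271  0.098] lo [ 0.47  -0.307  0.007] hi [ 0.535 -0.247  0.103]
solvent_bottle 0.82 [352. 191.  32.  24.] 706 med [ 0.607 -0.248  0.114] lo [ 0.581 -0.278  0.012] hi [ 0.642 -0.228  0.171]
solvent_bottle 0.66 [254. 197. 119.  70.] 4159 med [ 0.611 -0.021  0.09 ] lo [ 0.536 -0.145  0.057] hi [0.671 0.11  0.211]
[0.15711022 0.55309437 0.23125362] [-2.45180299e-05  1.37972619e-01  9.90436042e-01 -5.41983565e-05] [-0.15725155 -0.24373788  0.41677146] 1.2
```

```bash
python3 - <<'E'
from h import *
from scipy.optimize import least_squares
Ps=[]
cs=[cam('scene'),cam('top')]
for c in cs:
    C=cloud(c); P=C.reshape(-1,3); P=P[(c['range_z'].ravel()>0)]
    s=(P[:,0]>.48)&(P[:,0]<.74)&(P[:,1]>-.19)&(P[:,1]<.16)&(P[:,2]>.03)&(P[:,2]<.15); Ps.append(P[s])
P=np.vstack(Ps); print(len(P))
def fr(x):
    return R.from_euler('z',x[2]).as_matrix()@R.from_euler('y',-25,degrees=True).as_matrix(), np.array([x[0],x[1],.055+x[3]])
def sd(L):
    q=np.abs(L-[-7.5e-3,0,.015])-[.0575,.125,.015]
    a=np.abs(np.linalg.norm(np.maximum(q,0),axis=1)+np.minimum(q.max(1),0))
    r=np.hypot(L[:,0],L[:,1]); q=np.stack([r-.030,np.abs(L[:,2]-.065)-.02],1)
    b=np.abs(np.linalg.norm(np.maximum(q,0),axis=1)+np.minimum(q.max(1),0))
    return np.minimum(np.minimum(a,b),.02)
def f(x):
    Rm,t=fr(x); return sd((P-t)@Rm)
best=None
for yaw in [-.4,-.2,0,.2]:
    r=least_squares(f,[.63,-.025,yaw,0],loss='soft_l1',f_scale=.003)
    print(r.x.round(4),r.cost)
    if best is None or r.cost<best.cost: best=r
x=best.x; Rm,t=fr(x); np.save('pose.npy',x)
print('inl',(f(x)<.004).mean())
for i,c in enumerate(cs):
    im=c['image'][:,:,::-1].copy()
    def dr(p,col):
        for u in proj(c,np.array(p)@Rm.T+t): cv2.circle(im,tuple(np.round(u).astype(int)),1,col,-1)
    a=np.linspace(0,2*np.pi,24)
    dr([[.03*np.cos(k),.03*np.sin(k),.085] for k in a],(255,0,255))
    dr([[X,Y,.03] for X in (-.065,.05) for Y in (-.125,.125)],(0,255,0))
    dr([[-.04,-.06,.065],[-.04,.095,.052],[0,0,.117]],(255,255,0))
    k=proj(c,t[None])[0].astype(int); cr=im[max(k[1]-130,0):k[1]+100,max(k[0]-150,0):k[0]+150]
    cv2.imwrite(f'pics/fit{i}.png',cv2.resize(cr,None,fx=2.6,fy=2.6,interpolation=cv2.INTER_CUBIC))
    C=cloud(c)
    im=c['image'].astype(int); o=(im[...,0]>180)&(im[...,1]>60)&(im[...,1]<150)&(im[...,2]<70)&(c['range_z']>0)
    L=(C[o]-t)@Rm; k=(np.abs(L)<.3).all(1); L=L[k]; print('orange',k.sum(), L.min(0).round(3),L.max(0).round(3),np.median(L,0).round(3))
    d=masks_of(c,'lock_bar')[0]; m=d['mask']&(c['range_z']>0); L=(C[m]-t)@Rm; L=L[(L[:,2]>.06)&(np.abs(L[:,0]+.04)<.03)]
    print(np.percentile(L,[2,50,98],axis=0).round(3)); print('angle',np.median(np.arctan2(L[:,2]-.052,.095-L[:,1])[L[:,2]>.12]))
for n,p in dict(sg=[0,0,.072],catch=[-.04,-.06,.052],hinge=[-.04,.095,.052],point=[0,0,.117]).items(): print(n,(Rm@p+t).round(4))
print('axis',Rm[:,2].round(3),'y',Rm[:,1].round(3))
E
```

```text
10821
[ 6.31e-01 -3.36e-02 -1.33e-01  2.00e-04] 0.11223186275697361
[ 6.31e-01 -3.36e-02 -1.33e-01  2.00e-04] 0.1122318627569692
[ 6.31e-01 -3.36e-02 -1.33e-01  2.00e-04] 0.1122318627569692
[ 6.31e-01 -3.36e-02 -1.33e-01  2.00e-04] 0.11223186275876436
inl 0.7356991035948618Traceback (most recent call last):
  File "<stdin>", line 38, in <module>
    return umr_minimum(a, axis, None, out, keepdims, initial, where)
ValueError: zero-size array to reduction operation minimum which has no identity
```

View pics/fit0.png

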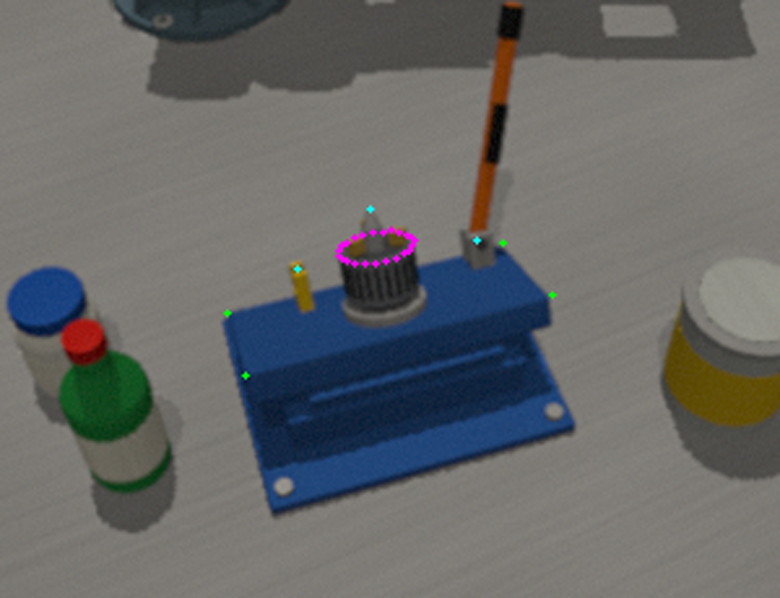

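```bash
cat >> h.py <<'E'
def frame():
    x=np.load('pose.npy'); return R.from_euler('z',x[2]).as_matrix()@R.from_euler('y',-25,degrees=True).as_matrix(), np.array([x[0],x[1],.055+x[3]])
Rc,tc=frame()
def W(p): return Rc@np.array(p,float)+tc
def sh(targets):
    """targets: (xyz world, phi deg: tool-y vs chuck-y, ccw) -> shift/0.4 and turn/pi"""
    p,Rt,o=tool()
    cur=np.degrees(np.arctan2(Rt[1,1],Rt[0,1])); cy=np.degrees(np.arctan2(Rc[1,1],Rc[0,1]))
    print('t',round(o['time_s'],2),'p',p.round(4),'phi',round(cur-cy,1),'op',round(o['opening'],3),'F',np.round(o['wrist_force'],1),'q',np.round(o['q'],2))
    for w,phi in targets: 
        d=(cur-(cy+phi)+180)%360-180
        print(np.round(w,4),'->',(Rt.T@(np.array(w)-p)/.4).round(4),'turn',round(d/180,4))
E
python3 - <<'E'
from h import *
c=cam('scene'); C=cloud(c)
d=masks_of(c,'lock_bar')[0]; m=d['mask']&(c['range_z']>0); L=(C[m]-tc)@Rc; L=L[(L[:,2]>.06)&(np.abs(L[:,0]+.04)<.03)]
print(np.percentile(L,[2,50,98],axis=0).round(3)); print('angle',np.median(np.arctan2(L[:,2]-.052,.095-L[:,1])[L[:,2]>.12]))
for n,p in dict(sg=[0,0,.072],catch=[-.04,-.06,.052],hinge=[-.04,.095,.052],point=[0,0,.117]).items(): print(n,W(p).round(4))
print('axis',Rc[:,2].round(3),'y',Rc[:,1].round(3))
g=W([0,0,.076]); p0=tool()[0]
sh([([p0[0],p0[1],.38],25),([g[0],g[1],.38],25),([g[0],g[1],.2],25),([g[0],g[1],.099],25)])
E
```

```text
[[-0.042  0.093  0.065]
 [-0.033  0.122  0.159]
 [-0.028  0.148  0.244]]
angle 1.8188978720105555
sg [ 0.6008 -0.0296  0.1205]
catch [ 0.5653 -0.0853  0.0854]
hinge [0.5859 0.0683 0.0854]
point [ 0.582  -0.027   0.1613]
axis [-0.419  0.056  0.906] y [0.133 0.991 0.   ]
t 1.4 p [0.1571 0.5531 0.2313] phi -8.2 op 1.0 F [ 0.7  0.5 -0.3] q [ 1.09  0.18  1.61  0.    1.35 -0.21]
[0.1571 0.5531 0.38  ] -> [ 0.     -0.     -0.3718] turn -0.1847
[ 0.5991 -0.0293  0.38  ] -> [-1.4609 -1.0987 -0.3718] turn -0.1847
[ 0.5991 -0.0293  0.2   ] -> [-1.4609 -1.0987  0.0782] turn -0.1847
[ 0.5991 -0.0293  0.099 ] -> [-1.4609 -1.0987  0.3307] turn -0.1847
```

>>> play_rows --plan '[[85,[0,0,-0.37],0],[85,[0,0,-0.37],0],[85,[0,0,-0.37],-0.05],[85,[-0.95,-0.71,-0.37],-0.18],[85,[-0.95,-0.71,-0.37],-0.18],[85,[-0.95,-0.71,-0.37],-0.18],[85,[-0.95,-0.71,-0.37],-0.18],[85,[-0.95,-0.71,-0.37],-0.18],[85,[-0.95,-0.71,-0.37],-0.18],[85,[-0.95,-0.71,-0.37],-0.18]]'

```text
time_s: 2.4
eef_pos: [0.3641, 0.2817, 0.3797]
eef_rot: [0.0, -0.144, 0.99, 0.0]
wrist_force: [0.9, 1.0, -0.5]
opening: 0.996
grasp_force: 0.0
```

```bash
python3 - <<'E'
from h import *
g=W([0,0,.076])
sh([([g[0],g[1],.38],25),([g[0],g[1],.2],25),([g[0],g[1],.099],25)])
E
```

```text
t 2.4 p [0.3641 0.2817 0.3797] phi 24.2 op 0.996 F [ 0.9  1.  -0.5] q [ 0.4  -0.17  1.67  0.    1.64 -1.46]
[ 0.5991 -0.0293  0.38  ] -> [-3.417e-01 -9.129e-01 -7.000e-04] turn -0.0046
[ 0.5991 -0.0293  0.2   ] -> [-0.3413 -0.913   0.4493] turn -0.0046
[ 0.5991 -0.0293  0.099 ] -> [-0.341  -0.913   0.7018] turn -0.0046
```

>>> play_rows --plan '[[85,[-0.341,-0.913,0],0],[85,[-0.341,-0.913,0],0],[85,[-0.341,-0.913,0],0],[85,[-0.341,-0.913,0],0],[85,[-0.341,-0.913,0],0],[85,[-0.341,-0.913,0],0],[85,[-0.341,-0.913,0],0],[85,[-0.341,-0.913,0],0],[85,[-0.341,-0.913,0],0],[85,[-0.341,-0.913,0.3],0]]'

```text
time_s: 3.4
eef_pos: [0.6019, -0.0298, 0.3359]
eef_rot: [0.006, -0.143, 0.99, -0.002]
wrist_force: [1.2, 0.0, 0.0]
opening: 0.994
grasp_force: 0.0
```

```bash
python3 - <<'E'
from h import *
g=W([0,0,.076])
sh([([g[0],g[1],.2],25),([g[0],g[1],.11],25),([g[0],g[1],.099],25)])
E
```

```text
t 3.4 p [ 0.6019 -0.0298  0.3359] phi 24.0 op 0.994 F [1.2 0.  0. ] q [-0.25  0.17  1.41  0.    1.55 -2.1 ]
[ 0.5991 -0.0293  0.2   ] -> [0.0103 0.0052 0.3397] turn -0.0053
[ 0.5991 -0.0293  0.11  ] -> [0.0129 0.0067 0.5647] turn -0.0053
[ 0.5991 -0.0293  0.099 ] -> [0.0132 0.0069 0.5922] turn -0.0053
```

>>> play_rows --plan '[[85,[0.01,0.005,0.2],-0.005],[85,[0.01,0.005,0.34],-0.005],[85,[0.012,0.006,0.44],-0.005],[85,[0.012,0.006,0.44],-0.005],[85,[0.012,0.006,0.52],-0.005],[85,[0.012,0.006,0.56],-0.005],[85,[0.012,0.006,0.575],-0.005]]'

```text
time_s: 4.1
eef_pos: [0.5915, -0.0262, 0.0977]
eef_rot: [-0.001, -0.152, 0.988, 0.001]
wrist_force: [0.0, 0.6, -0.5]
opening: 0.995
grasp_force: 0.0
```

```bash
python3 - <<'E'
from h import *
g=W([0,0,.076])
sh([([g[0],g[1],.099],25)])
c=cam('scene'); k=proj(c,g[None])[0].astype(int)
cv2.imwrite('pics/g1.png',cv2.resize(c['image'][max(k[1]-75,0):k[1]+75,k[0]-100:k[0]+100,::-1],None,fx=4,fy=4,interpolation=cv2.INTER_CUBIC))
E
```

```text
t 4.1 p [ 0.5915 -0.0262  0.0977] phi 25.1 op 0.995 F [ 0.   0.6 -0.5] q [-0.24  0.37  1.66  0.    1.11 -2.12]
[ 0.5991 -0.0293  0.099 ] -> [-0.0158 -0.0132 -0.0034] turn 0.0005
```

View pics/g1.png

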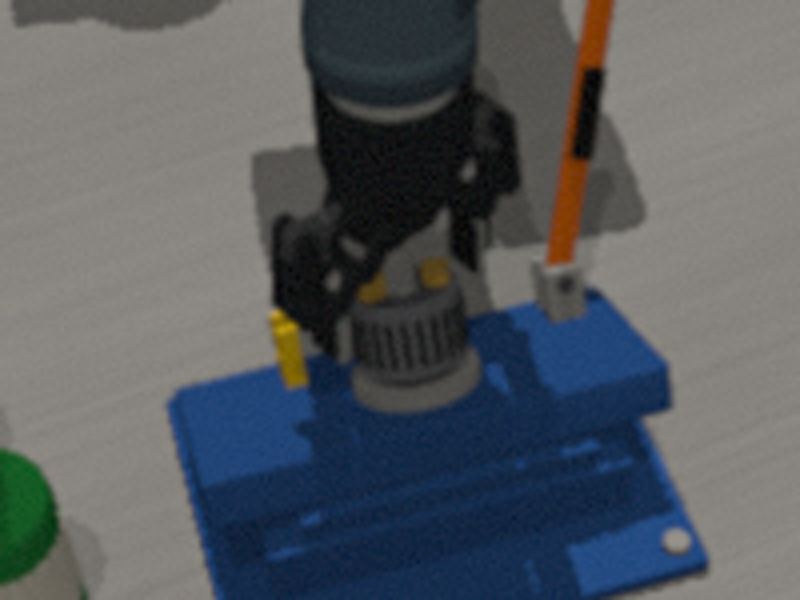

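>>> play_rows --plan '[[85,[-0.016,-0.013,-0.003],0],[85,[-0.016,-0.013,-0.003],0],[45,[-0.016,-0.013,-0.003],0],[45,[-0.016,-0.013,-0.003],0],[45,[-0.016,-0.013,-0.003],0],[45,[-0.016,-0.013,-0.003],0],[45,[-0.016,-0.013,-0.003],0],[45,[-0.016,-0.013,-0.003],0]]'

```text
time_s: 4.95
eef_pos: [0.6013, -0.0297, 0.103]
eef_rot: [0.001, -0.152, 0.988, -0.0]
wrist_force: [-4.9, 2.1, 10.7]
opening: 0.717
grasp_force: 61.5
```

```bash
python3 - <<'E'
from h import *
g=W([0,0,.076])
sh([([g[0],g[1],.099],-25)]); print(tool()[2]['grasp_force'])
E
```

```text
t 4.95 p [ 0.6013 -0.0297  0.103 ] phi 25.1 op 0.717 F [-4.9  2.1 10.7] q [-0.25  0.38  1.64  0.    1.12 -2.12]
[ 0.5991 -0.0293  0.099 ] -> [0.0048 0.0025 0.0099] turn 0.2781
61.495029188808985
```

>>> play_rows --plan '[[45,[0,0,-0.008],0.03],[45,[0,0,-0.008],0.065],[45,[0,0,-0.008],0.1],[45,[0,0,-0.008],0.135],[45,[0,0,-0.008],0.17],[45,[0,0,-0.008],0.205],[45,[0,0,-0.008],0.24],[45,[0,0,-0.008],0.275],[45,[0,0,-0.008],0.275],[45,[0,0,-0.008],0.275]]'

```text
time_s: 5.95
eef_pos: [0.6, -0.028, 0.1057]
eef_rot: [-0.001, 0.276, 0.961, 0.002]
wrist_force: [-11.2, 2.4, 14.1]
opening: 0.689
grasp_force: 93.7
```

```bash
python3 - <<'E'
from h import *
g=W([0,0,.076])
sh([([g[0],g[1],.102],-25)]); o=tool()[2]; print(o['grasp_force'],np.round(o['torque'],2))
c=cam('scene'); k=proj(c,g[None])[0].astype(int)
cv2.imwrite('pics/g2.png',cv2.resize(c['image'][max(k[1]-75,0):k[1]+75,k[0]-100:k[0]+100,::-1],None,fx=4,fy=4,interpolation=cv2.INTER_CUBIC))
E
```

```text
t 5.95 p [ 0.6    -0.028   0.1057] phi -24.4 op 0.689 F [-11.2   2.4  14.1] q [-0.25  0.37  1.64  0.    1.13 -1.26]
[ 0.5991 -0.0293  0.102 ] -> [-0.     -0.0039  0.0093] turn 0.0035
93.7374839570839 [3.4  0.14 1.24]
```

View pics/g2.png

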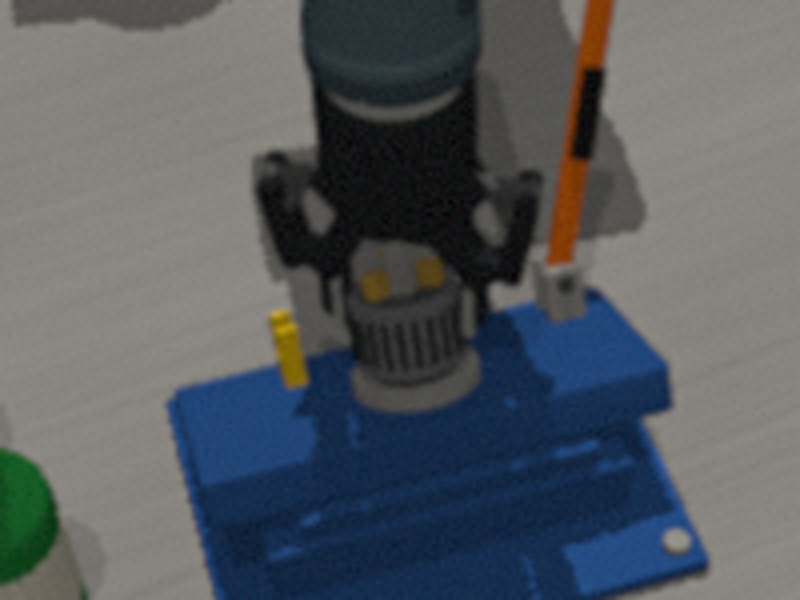

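>>> play_rows --plan '[[85,[0,0,0],0],[85,[0,0,0],0],[85,[0,0,0],0],[85,[0,0,0],-0.28],[85,[0,0,0],-0.28],[85,[0,0,0],-0.28],[85,[0,0,0],-0.28],[85,[0,0,0],-0.28],[85,[0,0,0],-0.28],[85,[0,0,0],-0.28]]'

```text
time_s: 7.0
eef_pos: [0.6005, -0.0302, 0.1036]
eef_rot: [-0.0, -0.16, 0.987, -0.0]
wrist_force: [0.3, -0.5, -0.1]
opening: 0.998
grasp_force: 0.0
```

```bash
cat > jaw.py <<'E'
from h import *
c=cam('scene'); C=cloud(c); L=(C-tc)@Rc; I=c['image'].astype(int)
# red stripe and brass pixels near the chuck
near=(c['range_z']>0)&(np.hypot(L[...,0],L[...,1])<.04)&(L[...,2]>.03)&(L[...,2]<.13)
red=near&(I[...,0]>90)&(I[...,1]<.45*I[...,0])
br=near&(I[...,0]>90)&(I[...,2]<.5*I[...,0])&(I[...,1]>.5*I[...,0])&(L[...,2]>.084)
print('red',red.sum(), np.median(L[red],0).round(4) if red.any() else '')
for s in (-1,1):
    m=br&(L[...,1]*s>0); 
    if m.any(): print('brass',s,m.sum(),L[m].mean(0).round(4),'r',np.median(np.hypot(L[m][:,0],L[m][:,1])).round(4))
E
python3 - <<'E'
from jaw import *
g=W([0,0,.076])
sh([([g[0],g[1],.102],25)])
E
```

```text
red 0 
t 7.05 p [ 0.6005 -0.0301  0.1037] phi 25.8 op 0.995 F [ 0.1  0.4 -0.1] q [-0.25  0.38  1.64 -0.    1.13 -2.14]
[ 0.5991 -0.0293  0.102 ] -> [0.0026 0.003  0.0041] turn 0.0044
```

>>> play_rows --plan '[[45,[0.003,0.003,0.004],0],[45,[0.003,0.003,0.004],0],[45,[0.003,0.003,0.004],0],[45,[0.003,0.003,0.004],0],[45,[0.003,0.003,0.004],0],[45,[0.003,0.003,0.004],0.045],[45,[0.003,0.003,0.004],0.09],[45,[0.003,0.003,0.004],0.135],[45,[0.003,0.003,0.004],0.18],[45,[0.003,0.003,0.004],0.22]]'

```text
time_s: 8.05
eef_pos: [0.6001, -0.0284, 0.1031]
eef_rot: [0.001, 0.187, 0.982, 0.001]
wrist_force: [-9.4, 1.1, 15.9]
opening: 0.691
grasp_force: 79.0
```

```bash
python3 - <<'E'
from h import *
g=W([0,0,.076])
sh([([g[0],g[1],.102],-30)]); o=tool()[2]; print(o['grasp_force'],np.round(o['torque'],2))
E
```

```text
t 8.05 p [ 0.6001 -0.0284  0.1031] phi -14.0 op 0.691 F [-9.4  1.1 15.9] q [-0.25  0.38  1.64  0.    1.12 -1.44]
[ 0.5991 -0.0293  0.102 ] -> [ 0.0014 -0.003   0.0027] turn 0.0891
79.0320927770722 [3.39 0.32 1.87]
```

>>> play_rows --plan '[[45,[0,0,0],0.03],[45,[0,0,0],0.06],[45,[0,0,0],0.06],[45,[0,0,0],0.06],[85,[0,0,0],0.06],[85,[0,0,0],0.06],[85,[0,0,0],0.06]]'

```text
time_s: 8.75
eef_pos: [0.5986, -0.0294, 0.1018]
eef_rot: [-0.0, 0.276, 0.961, -0.0]
wrist_force: [-0.7, 1.0, -0.1]
opening: 0.994
grasp_force: 0.0
```

```bash
python3 - <<'E'
from h import *
sh([]); c=cam('scene'); k=proj(c,W([0,0,.08])[None])[0].astype(int); print(k)
cv2.imwrite('pics/g3.png',cv2.resize(c['image'][k[1]-30:k[1]+30,k[0]-40:k[0]+40,::-1],None,fx=10,fy=10,interpolation=cv2.INTER_CUBIC))
E
```

```text
t 8.75 p [ 0.5986 -0.0294  0.1018] phi -24.5 op 0.994 F [-0.7  1.  -0.1] q [-0.25  0.38  1.64 -0.    1.12 -1.26]
[236 182]
```

View pics/g3.png

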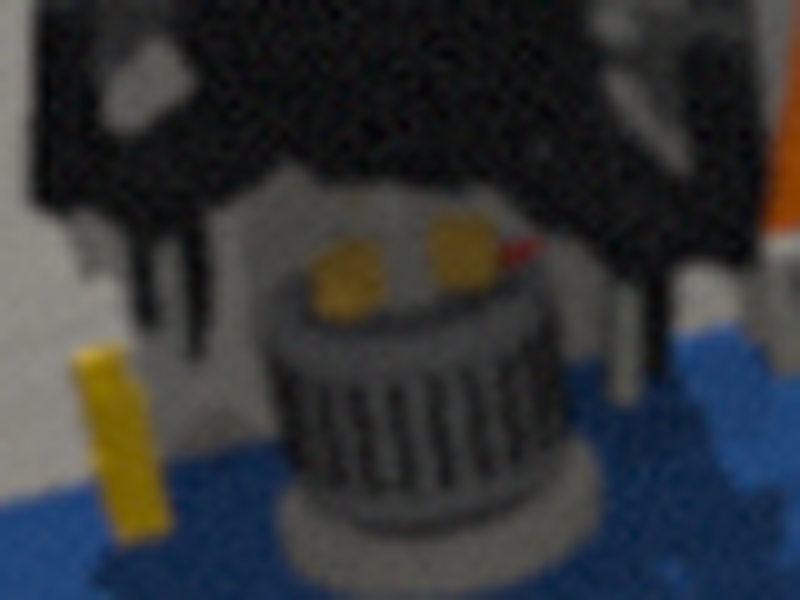

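```bash
python3 - <<'E'
from h import *
c=cam('scene'); I=c['image'].astype(int)
s=(slice(150,200),slice(215,262))
m=(I[s][...,0]>1.8*I[s][...,1])&(I[s][...,0]>1.6*I[s][...,2])&(I[s][...,0]>70)
v,u=np.nonzero(m); print('red px',list(zip((u+215).tolist(),(v+150).tolist())))
for th in (.8,1.0,1.2,1.3,1.4,1.5,1.6,1.8): print(th,[proj(c,W([-r*np.cos(th),r*np.sin(th),.085])[None])[0].round(1).tolist() for r in (.022,.03)])
E
```

```text
red px [(247, 176), (248, 176), (249, 176), (247, 177), (248, 177)]
0.8 [[241.7, 176.1], [243.7, 174.6]]
1.0 [[243.4, 176.4], [245.9, 175.0]]
1.2 [[244.8, 176.9], [247.8, 175.6]]
1.3 [[245.4, 177.1], [248.6, 175.9]]
1.4 [[245.8, 177.4], [249.3, 176.4]]
1.5 [[246.2, 177.8], [249.8, 176.8]]
1.6 [[246.5, 178.2], [250.2, 177.3]]
1.8 [[246.8, 179.0], [250.7, 178.4]]
```

>>> play_rows --plan '[[85,[0,0,0],-0.17],[85,[0,0,0],-0.17],[85,[0,0,0],-0.17],[85,[0,0,0],-0.17],[45,[0,0,0],-0.17],[45,[0,0,0],-0.17],[45,[0,0,0],-0.17],[45,[0,0,0],-0.17],[45,[0,0,0],-0.17],[45,[0,0,0],-0.14]]'

```text
time_s: 9.85
eef_pos: [0.5994, -0.0287, 0.1023]
eef_rot: [0.001, 0.06, 0.998, 0.0]
wrist_force: [4.9, -0.4, -6.9]
opening: 0.678
grasp_force: 68.1
```

>>> play_rows --plan '[[45,[0,0,0],0.03],[45,[0,0,0],0.06],[45,[0,0,0],0.09],[45,[0,0,0],0.12],[45,[0,0,0],0.14],[45,[0,0,0],0.14]]'

```text
time_s: 10.45
eef_pos: [0.596, -0.0258, 0.1052]
eef_rot: [-0.004, 0.275, 0.961, 0.001]
wrist_force: [-26.7, 8.7, 33.6]
opening: 0.675
grasp_force: 120.7
```

```bash
cat > mark.py <<'E'
from h import *
def mark():
    c=cam('scene'); I=c['image'].astype(int); s=(slice(150,200),slice(215,262))
    m=(I[s][...,0]>1.7*I[s][...,1])&(I[s][...,0]>1.5*I[s][...,2])&(I[s][...,0]>60)
    v,u=np.nonzero(m); print('red px',list(zip((u+215).tolist(),(v+150).tolist()))); return c
E
python3 - <<'E'
from mark import *
sh([]); o=tool()[2]; print(o['grasp_force'],np.round(o['torque'],2)); mark()
E
```

```text
t 10.45 p [ 0.596  -0.0258  0.1052] phi -24.3 op 0.675 F [-26.7   8.7  33.6] q [-0.24  0.37  1.64  0.    1.14 -1.26]
120.69997351616621 [3.84 2.74 2.66]
red px [(248, 178), (249, 178), (250, 178), (248, 179), (249, 179)]
```

>>> play_rows --plan '[[85,[0,0,0],0],[85,[0,0,0],0],[85,[0,0,0],0],[85,[0,0,0],0],[85,[0,0,-0.1],0],[85,[0,0,-0.3],0],[85,[0,0,-0.45],0.13],[85,[0,0,-0.58],0.13],[85,[0,0,-0.6],-0.13],[85,[0,0,-0.6],-0.13]]'

```text
time_s: 11.5
eef_pos: [0.6022, -0.0303, 0.3516]
eef_rot: [0.007, 0.274, 0.962, 0.0]
wrist_force: [0.4, -0.1, 0.4]
opening: 0.994
grasp_force: 0.0
```

```bash
python3 - <<'E'
from mark import *
c=mark()
k=proj(c,W([0,0,.08])[None])[0].astype(int)
cv2.imwrite('pics/g4.png',cv2.resize(c['image'][k[1]-30:k[1]+30,k[0]-40:k[0]+40,::-1],None,fx=10,fy=10,interpolation=cv2.INTER_CUBIC))
# lock bar: a point r along the bar, on its +y side
def bar(th,r,off=0): return W([-.04,.095-r*np.cos(th)+off*np.sin(th),.052+r*np.sin(th)+off*np.cos(th)])
for th in (1.82,1.4,1.0,.6,.3,0): print(th,'r185',bar(th,.185).round(4),'r165 outer',bar(th,.165,.0085).round(4))
a=bar(1.82,.17); y=np.array([.133,.991,0])
sh([(a+.07*y,0),(a+.07*y-[0,0,.05],0),(a,0)])
E
```

```text
red px [(246, 176), (247, 176), (248, 176), (249, 176), (246, 177), (247, 177), (248, 177), (246, 178), (247, 178)]
1.82 r185 [0.5168 0.1236 0.2479] r165 outer [0.5262 0.1256 0.2285]
1.4 r185 [0.5053 0.0473 0.2507] r165 outer [0.5145 0.058  0.2341]
1.0 r185 [ 0.5074 -0.0221  0.2265] r165 outer [ 0.5149 -0.0049  0.2154]
0.6 r185 [ 0.5218 -0.0772  0.1801] r165 outer [ 0.5265 -0.0563  0.1762]
0.3 r185 [ 0.5395 -0.1038  0.135 ] r165 outer [ 0.5415 -0.0823  0.137 ]
0 r185 [ 0.5613 -0.1151  0.0854] r165 outer [ 0.5604 -0.0948  0.0932]
t 11.55 p [ 0.601  -0.03    0.3474] phi -23.7 op 0.997 F [-0.3 -1.  -1. ] q [-0.25  0.16  1.39 -0.    1.57 -1.27]
[0.5317 0.1885 0.2348] -> [0.4342 0.3757 0.2787] turn -0.1317
[0.5317 0.1885 0.1848] -> [0.4353 0.3753 0.4037] turn -0.1317
[0.5224 0.1191 0.2348] -> [0.364  0.2154 0.2789] turn -0.1317
```

View pics/g4.png

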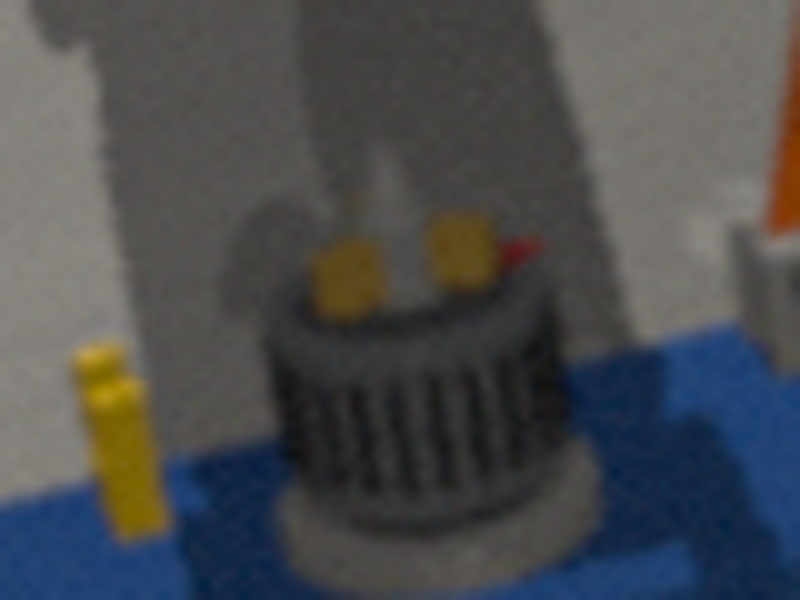

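>>> play_rows --plan '[[0,[0.43,0.375,0],-0.13],[0,[0.43,0.375,0],-0.13],[0,[0.43,0.375,0],-0.13],[0,[0.43,0.375,0],-0.13],[0,[0.43,0.375,0],-0.13],[0,[0.43,0.375,0],-0.13],[0,[0.43,0.375,0.1],-0.13],[0,[0.43,0.375,0.22],-0.13],[0,[0.43,0.375,0.32],-0.13],[0,[0.43,0.375,0.32],-0.13]]'

```text
time_s: 12.55
eef_pos: [0.5284, 0.1875, 0.2066]
eef_rot: [-0.007, 0.077, 0.997, -0.002]
wrist_force: [-1.1, 0.1, -1.1]
opening: 0.001
grasp_force: 0.0
```

```bash
cat > path.py <<'E'
from h import *
def bar(th,r,off=0): return W([-.04,.095-r*np.cos(th)+off*np.sin(th),.052+r*np.sin(th)+off*np.cos(th)])
y=np.array([.133,.991,0])
def path(ths):
    sh([(bar(t,np.interp(t,[.2,.9],[.196,.16]),.007)+.0145*y,0) for t in ths])
E
python3 - <<'E'
from path import *
path([1.8,1.6,1.4,1.2,1.0,.8,.6])
E
```

```text
t 12.55 p [0.5284 0.1875 0.2066] phi -1.2 op 0.001 F [-1.1  0.1 -1.1] q [ 0.13  0.18  1.66 -0.    1.32 -1.29]
[0.5289 0.1341 0.2252] -> [-0.0213 -0.1319 -0.0462] turn -0.0068
[0.5224 0.1032 0.2302] -> [-0.017  -0.2108 -0.0583] turn -0.0068
[0.5185 0.0715 0.2294] -> [-0.0196 -0.2907 -0.056 ] turn -0.0068
[0.5174 0.0402 0.2229] -> [-0.0291 -0.3683 -0.0395] turn -0.0068
[0.5191 0.0106 0.2109] -> [-0.045  -0.4407 -0.0094] turn -0.0068
[ 0.5215 -0.0195  0.1972] -> [-0.063  -0.5138  0.0249] turn -0.0068
[ 0.5252 -0.0511  0.1805] -> [-0.0848 -0.5902  0.0669] turn -0.0068
```

>>> play_rows --plan '[[0,[-0.02,-0.08,-0.03],-0.007],[0,[-0.02,-0.13,-0.046],-0.007],[0,[-0.018,-0.17,-0.05],-0.007],[0,[-0.017,-0.21,-0.055],-0.007],[0,[-0.018,-0.25,-0.055],-0.007],[0,[-0.02,-0.29,-0.052],-0.007],[0,[-0.025,-0.33,-0.045],-0.007],[0,[-0.03,-0.37,-0.035],-0.007],[0,[-0.037,-0.405,-0.02],-0.007],[0,[-0.045,-0.44,-0.005],-0.007]]'

```text
time_s: 13.55
eef_pos: [0.524, 0.0115, 0.216]
eef_rot: [0.0, 0.065, 0.998, 0.0]
wrist_force: [1.5, 1.1, 1.2]
opening: -0.004
grasp_force: 0.5
```

```bash
python3 - <<'E'
from path import *
path([1.0,.8,.6,.4,.2,0,-.05])
c=cam('scene'); save(c,'b1.png')
C=cloud(c)
for d in masks_of(c,'lock_bar')[:1]:
    m=d['mask']&(c['range_z']>0); L=(C[m]-tc)@Rc; L=L[(L[:,2]>.09)&(np.abs(L[:,0]+.04)<.03)]
    print('angle',np.median(np.arctan2(L[:,2]-.052,.095-L[:,1])),len(L))
E
```

```text
t 13.55 p [0.524  0.0115 0.216 ] phi 0.2 op -0.004 F [1.5 1.1 1.2] q [-0.2   0.08  1.75  0.    1.31 -1.65]
[0.5191 0.0106 0.2109] -> [ 0.0117 -0.0039  0.0129] turn 0.0011
[ 0.5215 -0.0195  0.1972] -> [-0.0039 -0.0776  0.047 ] turn 0.0011
[ 0.5252 -0.0511  0.1805] -> [-0.0232 -0.1547  0.089 ] turn 0.0011
[ 0.5325 -0.0798  0.1568] -> [-0.0505 -0.2235  0.148 ] turn 0.0011
[ 0.5433 -0.1038  0.127 ] -> [-0.0851 -0.2796  0.2227] turn 0.0011
[ 0.5589 -0.1112  0.0918] -> [-0.1261 -0.293   0.3107] turn 0.0011
[ 0.5629 -0.1119  0.0829] -> [-0.1364 -0.2933  0.3329] turn 0.0011
angle 1.0540282192124428 489
```

View pics/b1.png

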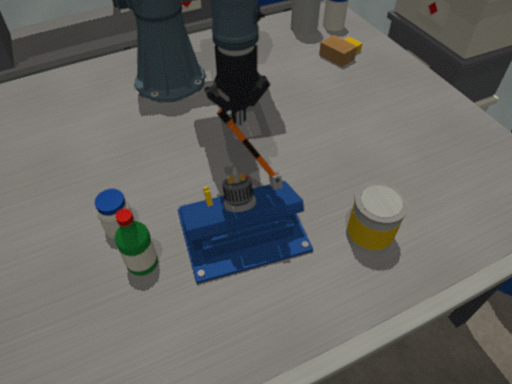

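>>> play_rows --plan '[[0,[0.004,-0.04,0.03],0],[0,[-0.004,-0.078,0.047],0],[0,[-0.013,-0.115,0.068],0],[0,[-0.023,-0.155,0.089],0],[0,[-0.036,-0.19,0.118],0],[0,[-0.05,-0.223,0.148],0],[0,[-0.067,-0.252,0.185],0],[0,[-0.085,-0.28,0.223],0],[0,[-0.105,-0.288,0.265],0],[0,[-0.12,-0.292,0.295],0]]'

```text
time_s: 14.65
eef_pos: [0.5585, -0.0979, 0.0951]
eef_rot: [0.001, 0.065, 0.998, 0.01]
wrist_force: [14.2, 47.8, 1.7]
opening: 0.003
grasp_force: 28.3
```

```bash
cat > ang.py <<'E'
from path import *
def ang():
    for n in ('scene','top'):
        c=cam(n); C=cloud(c)
        for d in masks_of(c,'lock_bar')[:1]:
            m=d['mask']&(c['range_z']>0); L=(C[m]-tc)@Rc; L=L[(np.abs(L[:,0]+.04)<.02)&(L[:,1]<0.06)&(L[:,1]>-.105)&(L[:,2]>.04)&(L[:,2]<.15)]
            if len(L)>5: print(n,d['conf'],len(L),'y',L[:,1].min().round(3),L[:,1].max().round(3),'ztop fit',np.polyfit(.095-L[:,1],L[:,2],1).round(4),'med z',np.median(L[:,2]).round(4))
    return c
E
python3 - <<'E'
from ang import *
path([.1,0,-.05]); o=tool()[2]; print(o['torque']); ang()
E
```

```text
t 14.65 p [ 0.5585 -0.0979  0.0951] phi 0.2 op 0.003 F [14.2 47.8  1.7] q [-0.39  0.32  1.73  0.02  1.09 -1.85]
[ 0.5509 -0.1085  0.1095] -> [ 0.0155 -0.0278 -0.0365] turn 0.0012
[ 0.5589 -0.1112  0.0918] -> [-0.0052 -0.033   0.0077] turn 0.0012
[ 0.5629 -0.1119  0.0829] -> [-0.0155 -0.0338  0.0299] turn 0.0012
[ 8.44517439 -2.51280293  0.33107645]
scene 0.88 266 y -0.105 0.06 ztop fit [0.0104 0.0555] med z 0.0574
top 0.46 111 y -0.014 0.059 ztop fit [0.0479 0.055 ] med z 0.0588
```

```bash
python3 - <<'E'
from path import *
c=cam('scene'); k=proj(c,W([-.04,-.06,.06])[None])[0].astype(int); p,_,_=tool(); print(k,proj(c,p[None]),((p-tc)@Rc).round(4))
cv2.imwrite('pics/b2.png',cv2.resize(c['image'][k[1]-45:k[1]+30,k[0]-50:k[0]+50,::-1],None,fx=8,fy=8,interpolation=cv2.INTER_CUBIC))
E
```

```text
[206 190] [[200.406449   190.59928873]] [-0.0405 -0.0734  0.0637]
```

View pics/b2.png

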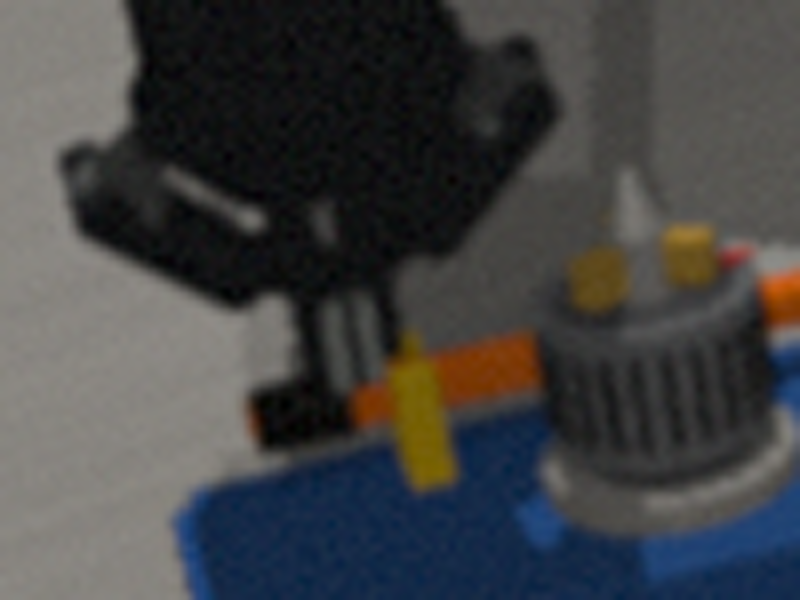

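>>> play_rows --plan '[[0,[0,0.015,0],0],[0,[0,0.015,-0.03],0],[0,[0,0.015,-0.1],0],[0,[0,0,-0.16],0],[0,[0,0,-0.16],0]]'

```text
time_s: 15.4
eef_pos: [0.5588, -0.1112, 0.1649]
eef_rot: [0.003, 0.064, 0.998, -0.001]
wrist_force: [0.4, 0.0, 0.4]
opening: 0.002
grasp_force: 0.0
```

```bash
python3 - <<'E'
from ang import *
e=W([-.04,-.093,.052])
sh([([e[0],e[1],.115],0),([e[0],e[1],.093],0),([e[0],e[1],.088],0)]); c=ang()
E
```

```text
t 15.4 p [ 0.5588 -0.1112  0.1649] phi 0.2 op 0.002 F [0.4 0.  0.4] q [-0.4   0.23  1.69 -0.    1.22 -1.85]
[ 0.5609 -0.118   0.115 ] -> [-0.0068 -0.0161  0.1247] turn 0.0013
[ 0.5609 -0.118   0.093 ] -> [-0.0065 -0.016   0.1797] turn 0.0013
[ 0.5609 -0.118   0.088 ] -> [-0.0064 -0.016   0.1922] turn 0.0013
scene 0.73 326 y -0.102 0.059 ztop fit [0.1799 0.056 ] med z 0.0831
top 0.63 182 y -0.066 0.06 ztop fit [0.1944 0.057 ] med z 0.0729
```

>>> play_rows --plan '[[0,[-0.004,-0.016,0.04],0],[0,[-0.005,-0.016,0.08],0],[0,[-0.006,-0.016,0.11],0],[0,[-0.0065,-0.016,0.135],0],[0,[-0.0065,-0.016,0.155],0],[0,[-0.0065,-0.016,0.17],0],[0,[-0.0065,-0.016,0.18],0]]'

```text
time_s: 16.3
eef_pos: [0.5589, -0.1164, 0.0939]
eef_rot: [-0.0, 0.064, 0.998, -0.0]
wrist_force: [-21.8, 6.1, 52.3]
opening: 0.002
grasp_force: 25.7
```

```bash
python3 - <<'E'
from ang import *
sh([]); c=ang()
E
```

```text
t 16.3 p [ 0.5589 -0.1164  0.0939] phi 0.3 op 0.002 F [-21.8   6.1  52.3] q [-0.41  0.33  1.72 -0.    1.09 -1.85]
scene 0.81 215 y -0.102 0.06 ztop fit [-0.0128  0.0566] med z 0.055
top 0.73 107 y -0.032 0.06 ztop fit [0.0182 0.0557] med z 0.0577
```

>>> play_rows --plan '[[0,[0,0,-0.01],0],[0,[0,0,-0.02],0],[0,[0,0,-0.05],0],[0,[0,0,-0.15],0],[0,[0,0,-0.27],0],[0,[0,0,-0.39],0],[0,[0,0,-0.45],0]]'

```text
time_s: 17.2
eef_pos: [0.56, -0.1167, 0.2757]
eef_rot: [0.003, 0.064, 0.998, -0.001]
wrist_force: [0.0, 0.9, -0.3]
opening: 0.001
grasp_force: 0.0
```

```bash
python3 - <<'E'
from ang import *
from mark import mark
sh([]); ang(); c=mark(); k=proj(c,W([-.02,-.02,.06])[None])[0].astype(int)
cv2.imwrite('pics/e1.png',cv2.resize(c['image'][k[1]-45:k[1]+30,k[0]-50:k[0]+50,::-1],None,fx=8,fy=8,interpolation=cv2.INTER_CUBIC))
E
```

```text
t 17.2 p [ 0.56   -0.1167  0.2757] phi 0.2 op 0.001 F [ 0.   0.9 -0.3] q [-0.41  0.14  1.57  0.    1.43 -1.85]
scene 0.92 291 y -0.104 0.06 ztop fit [0.0071 0.0548] med z 0.0564
top 0.84 187 y -0.099 0.059 ztop fit [0.0044 0.058 ] med z 0.0584
red px [(247, 176), (248, 176), (246, 177), (247, 177), (248, 177), (259, 178), (260, 178), (261, 178), (255, 179), (256, 179), (257, 179), (258, 179), (259, 179), (260, 179), (261, 179), (252, 180), (253, 180), (254, 180), (255, 180), (256, 180), (257, 180), (258, 180), (259, 180), (260, 180), (261, 180), (251, 181), (252, 181), (253, 181), (254, 181), (255, 181), (256, 181), (257, 181), (258, 181), (259, 181), (260, 181), (261, 181), (251, 182), (252, 182), (253, 182), (254, 182), (255, 182), (256, 182), (257, 182), (258, 182), (259, 182), (260, 182), (261, 182), (251, 183), (252, 183), (253, 183), (254, 183), (255, 183), (256, 183), (257, 183), (258, 183), (259, 183), (260, 183), (261, 183), (252, 184), (253, 184), (254, 184), (255, 184), (256, 184), (257, 184), (258, 184), (252, 185), (253, 185), (254, 185), (221, 187), (217, 188), (218, 188), (219, 188), (220, 188), (221, 188), (222, 188), (215, 189), (216, 189), (217, 189), (218, 189), (219, 189), (220, 189), (221, 189), (222, 189), (215, 190), (216, 190), (217, 190), (218, 190), (219, 190), (220, 190), (221, 190), (222, 190), (215, 191), (216, 191), (217, 191), (218, 191), (219, 191), (220, 191), (221, 191), (222, 191), (223, 191), (215, 192), (216, 192), (217, 192), (218, 192), (219, 192), (220, 192), (221, 192), (222, 192), (223, 192), (215, 193), (216, 193), (217, 193), (218, 193), (219, 193), (220, 193), (221, 193), (222, 193), (223, 193), (215, 194), (216, 194), (217, 194), (218, 194), (219, 194)]
```

View pics/e1.png

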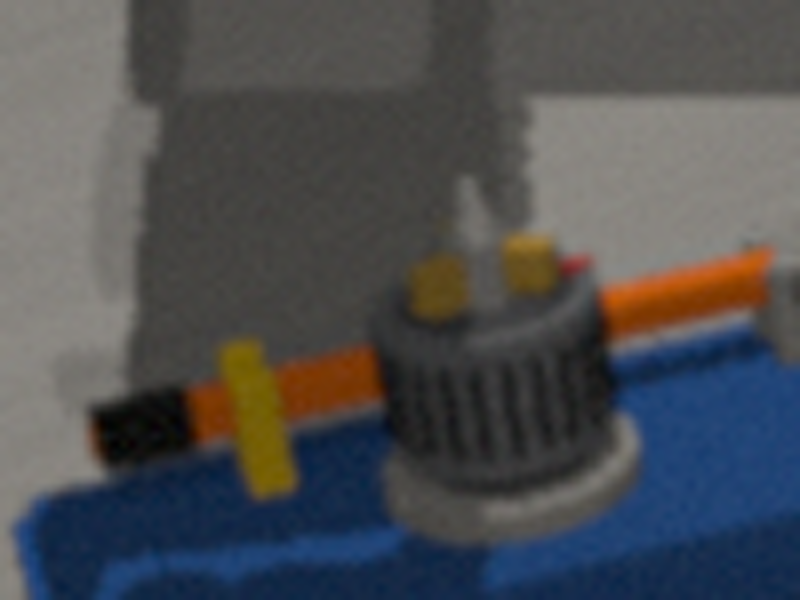

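The bar lies in the catch (about (260,400)), with a measured slope of about 0.006 rad. The jaws are on the spike, the red mark is at about 1.4 rad, and the arm is clear of everything.

```bash
python3 -c "
from bench import *
print(hand_in())"
```

```text
the job is handed in; nothing more can be done
None
```

I handed the job in: camera checks showed the jaws closed on the spike, the sleeve sprung back to about 1.4 rad and the lock bar flat in its catch; jaw force on the spike was never measured and no verdict came back. The bar took a second push after lifting to about 0.18 rad with the fingers, and wrist force peaked around 52 N, fingertips only.

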